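Set the nested lids on a cellar tank and raise its dust cover

ROBOT

A 6-joint arm with a two-finger parallel gripper is mounted at the origin on the work surface. World frame = base frame: x ahead of the robot, y to its left, z up, the work surface at z = 0. Lengths are in m, angles in rad, forces in N, time in s.
With the tool pointing down it reaches from about 0.3 to 0.775 m from the base axis. Payload 14.6 kg.
Tool frame: the origin (TCP) lies on the centre line of the jaws, within the pads' length; the fingertips stand 19 mm ahead of it and the grasp point (between the pads) is the TCP; z points along the fingers, y is the direction in which the jaws open and shut (so a half turn about z gives the same grasp; the last joint's range is limited). The gripper opens to 94 mm and grips with 3 to 60 N. Pads are 16 mm wide; open, the fingers measure 119 mm over their backs; the gripper's body (75 mm by 177 mm) begins 78 mm behind the grasp point.
Start: joints at [1.047, 0.3, 1.521, -0, 1.321, -0.067], TCP at [0.243, 0.494, 0.224] pointing down, gripper open.
Joint ranges: [-3.03, 3.03], [-0.79, 2.21], [0.23, 2.52], [-1.04, 4.18], [0, 3.07], [-2.55, 2.55]. Speed limits (rad/s): [2.22, 2.22, 2.57, 3.14, 3.14, 3.14].

INTERFACE

Orientations are given as [roll, pitch, yaw] about the fixed x, y, z axes, in that order (R = Rz(yaw) Ry(pitch) Rx(roll)).
In Python, from station import ctrl gives the robot as it stands. The module is installed in compiled form; this text tells all that it offers.
- The arm moves only by the shell command python3 -m creep 'ROWS' [FORCE]. ROWS is a JSON object of lists of equal length, an entry for each row: "translation": the shift along the world's x, y, z in mm, a list of three; "yaw": the turn about the world's z in rad; "gripper": the closure in counts, from 0 (fully open) to 255 (shut). A call has 1 to 5 rows; each row is the pose to reach, as a shift and turn from the pose measured when the call began; what a row does not reach only later rows make up. A row lasts 1/12 s, in which the tool goes at most 41.7 mm and 7.16 degrees, less where a joint would pass 70% of its speed; a pose out of reach is approached as far as the arm can. A call with a gripper value outside its range is refused whole. The fingers move at their own pace and stop on an object; FORCE is the grip in N (left out, the last holds). Time passes only in rows, so rows that repeat a pose let the fingers close. It gives the time, the measured TCP pose, the force and the opening at its end, in the units of the state.
- ctrl.get_obs(): the state, without advancing time (a new reading comes with each control period).
- ctrl.camera(name): name is "side" or "top"; returns a dict with "pixels" (480x640x3 uint8, red, green, blue), "depth" (480x640 float32, m along the optical axis (not along the pixel's ray), 0 where there is no reading), "fx", "fy", "cx", "cy" (pixels), "R" (3x3) and "t" (3): a world point X has camera coordinates R X + t. Camera axes: x right, y down, z forward; pixel columns grow to the right and rows downward; lengths in m; the calibration is good to about 2 mm. A picture is of the moment at which its call begins.
- ctrl.hand_in(): hands the job in, once; it reports no verdict.
The state is a dict: "time_s": time; "qpos": joint angles; "joint_vel": joint speeds; "tau": joint torques, N m; "ee_pos": TCP position; "eef_rot": TCP orientation; "force": force on the tool from outside, world axes, zero at the start; "moment": the same for the moment, N m; "grip_width": finger opening in m.
Only numpy, scipy, OpenCV 4.12 (cv2) and the standard library are available. Lean on these libraries where they do the work, as an engineer would, in place of code of your own. Each camera call takes 0.05 s, during which the arm holds its last target. There are 200 camera calls.

TASK

Pick up the nested pair of lids by the knob of the inner lid, which stands up through the collar of the dust cover, and lower the pair, without dropping it, into the small steel tank, so that the inner lid sits level on the ledge inside and the dust cover rests on the rim. Then let go of the knob, take hold of the dust cover alone by the collar round the knob, and lift it straight up off the tank, leaving the inner lid undisturbed in its seat so that its seal can be pumped up. Finish while still holding the cover level over the tank with its lower edge about 10 cm above the rim, and leave the tank and everything else on the bench where it stands.

Things in the scene. Friction and masses are not known exactly. Their poses are not given: they have to be found in the camera images.
- tank: open steel tank standing loose on the bench, 2.4 kg, 150 mm tall, 174 mm across its rolled 5 mm rim, 164 mm across inside. Origin: centre of its underside, z up. A tap low on its +x side reaches 137 mm from the axis; bar handles on the +y and -y sides reach 111 mm from the axis and 111 mm up
- tank_rim (a point): centre of the tank's mouth, at rim height (150 mm above the tank's underside)
- tank_seat (a point): centre of the ledge inside the tank, a flat ring 17 mm wide (opening 130 mm) on which the inner lid sits; its top is 111 mm above the tank's underside, 39 mm below the rim
- inner_lid: inner lid: disc with a rubber seal round its edge, 152 mm across (bevelled to 140 mm at the bottom), 6 mm play all round in the tank. Origin: centre of its underside, z up. A stem on it ends in a knob. A 68 mm clamp plate, top at z = 36 mm, carries the dust cover when lifted by the knob; a low cone centres it (1.5 mm play). Starts lying on the bench, dust cover nested on it. 0.3 to 0.5 kg
- knob (a point): middle of the inner lid's upright black knob, 80 mm above the inner lid's underside. Round, 28 mm across, 28 mm tall (z = 66 to 94 mm of the inner lid): the topmost part of the lid set; it passes freely through the cover's collar. Nested, the collar's top is 3 mm below the knob; seated in the tank, level with the knob's lower end
- dust_cover: dust cover (outer lid): round steel plate 194 mm across, 3 mm thick, its skirt turned down 15 mm (189 mm inside) goes round the tank's rim. Origin: centre of the plate's underside, z up. Nested, it rests unfastened 36 mm above the inner lid's origin; once both are seated it rests on the rim, 39 mm above the inner lid's origin, clear of it. 0.2 to 0.35 kg
- collar (a point): middle of the round upright collar in the cover's centre, where the cover is gripped with the knob between the fingers: 50 mm across outside, 42 mm inside, 24 mm tall. This point is 15 mm above the cover's origin; the plate's top is 12 mm below it, the collar's top 12 mm above. Seated in the tank, the knob's top is 40 mm above this point
- airlock: rubber bung with a clear plastic airlock standing in it, 40 mm across, 110 mm tall; a bystander. Origin: at its underside
- bung: spare black rubber bung, a cone 40 mm across and 32 mm tall; a bystander. Origin: at its underside
- pump: aluminium hand air pump lying down, about 260 mm long along its y axis and 40 mm tall, T-handle 90 mm wide; a bystander. Origin: at its underside
- spanner: steel spanner lying flat, 170 mm long along its x axis; a bystander. Origin: at its underside
- tasting_glass: stemmed tasting glass, 65 mm across, 150 mm tall; a bystander. Origin: at its underside
- bottle: standing full wine bottle, 75 mm across, 300 mm tall; a bystander. Origin: at its underside
- test_jar: clear hydrometer jar on a white foot, 80 mm across at the foot, 230 mm tall; a bystander. Origin: at its underside
Not all that is in view belongs to the job. What is shaped like the inner_lid but purple or red is not meant.

How it is judged:
By the outcome, as a careful person would: the job done as asked, in the order asked, and still so for the second after the job is handed in, while the arm keeps its last pose, push and grip.
It also fails if it takes over 56 s, if anything falls off the work surface, if the arm or the gripper's body presses on something with over 40 N, if the wrist force passes 120 N, or if a joint passes its speed limit or range.

## Working session

There is one attempt and no reset: what is moved stays moved. The work goes in short steps, Python scripts to look and compute and a shell command to move; the robot and the scene stay as the last step left them, time stands still between calls to the robot, and variables do not carry over. Pictures are saved under pics/ and viewed, about 8 in all and at most 12, crops included, and the job is handed in when it is done.

```bash
mkdir -p pics
cat > h.py <<'E'
from station import ctrl
import numpy as np, cv2
def snap(n,f):
    c=ctrl.camera(n); cv2.imwrite(f'pics/{f}.png',c['pixels'][:,:,::-1]); np.savez(f'pics/{f}.npz',**c); return c
def pts(c):
    d=c['depth']; v,u=np.mgrid[:480,:640]
    P=np.stack([(u-c['cx'])/c['fx']*d,(v-c['cy'])/c['fy']*d,d],-1)
    W=(P-np.array(c['t']))@np.array(c['R']); W[d==0]=np.nan; return W
def proj(c,X):
    p=np.array(c['R'])@np.array(X)+np.array(c['t']); return p[0]/p[2]*c['fx']+c['cx'],p[1]/p[2]*c['fy']+c['cy']
E
python3 - <<'E'
from h import *
for n in('top','side'):
    c=snap(n,n+'0'); R=np.array(c['R']);print(n,-R.T@np.array(c['t']),c['fx'],R.round(2).tolist())
print(ctrl.get_obs())
E
```

```text
top [ 0.28258018 -0.00230104  1.56553909] 492.27114546463224 [[0.03, -1.0, 0.01], [-0.99, -0.03, -0.16], [0.16, -0.0, -0.99]]
side [-0.10200568 -0.66482051  1.13998099] 542.1300613544825 [[0.75, -0.66, 0.02], [-0.48, -0.56, -0.67], [0.46, 0.5, -0.74]]
{'time_s': 0.1, 'qpos': array([ 1.04738959e+00,  3.00387893e-01,  1.52148858e+00,  1.61579254e-05,
        1.32070478e+00, -6.66238532e-02]), 'joint_vel': array([ 0.00016141, -0.00118504, -0.00199695, -0.00016637, -0.00039394,
        0.00169524]), 'tau': array([ 2.11484650e-03, -5.32649660e+01, -3.53284800e+01,  7.09625054e-02,
        2.34472216e-02, -7.09885126e-05]), 'ee_pos': array([0.24249277, 0.49342838, 0.22397109]), 'eef_rot': array([-3.14060729e+00, -8.14322044e-05,  2.68480573e+00]), 'force': array([-0.01041702, -0.6388723 ,  0.85323657]), 'moment': array([ 0.01300614, -0.03225231, -0.03770429]), 'grip_width': 0.09410591387076907}
```

View pics/top0.png

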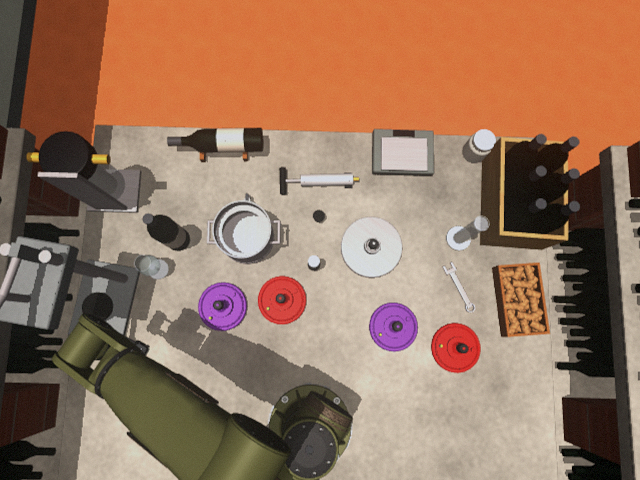

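View pics/side0.png

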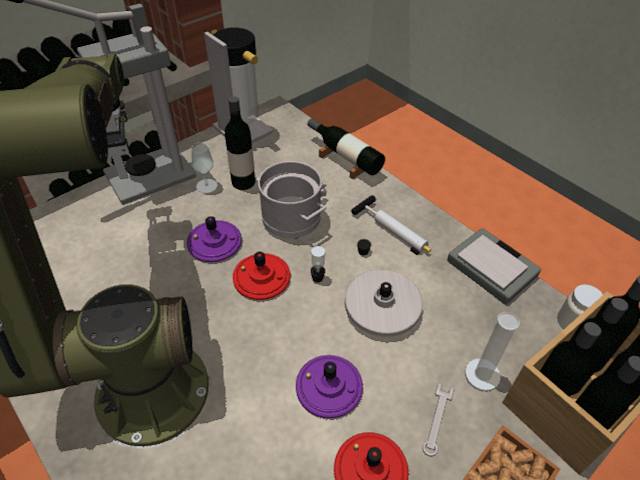

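Candidates for the lid set, in top-view pixels: steel plate with black knob (372,245), purple lids (222,306) and (394,327), red lids (282,299) and (456,347). The steel one is the covered pair, since the purple and red lids are excluded. The tank is at (245,230), with the airlock at (314,262), the bung at (319,215), the bottle at (165,232) and the glass at (152,266). Next I'll measure and make one close crop.

```bash
cat > meas.py <<'E'
from h import *
def load(f): return dict(np.load(f'pics/{f}.npz'))
def fitc(xy):
    A=np.c_[xy,np.ones(len(xy))]; s=np.linalg.lstsq(A,(xy**2).sum(1),rcond=None)[0]; c=s[:2]/2; return c,np.sqrt(s[2]+c@c)
E
python3 - <<'E'
from meas import *
for n in('top0','side0'):
    c=load(n); W=pts(c); X,Y,Z=W[...,0],W[...,1],W[...,2]; im=c['pixels'].astype(int)
    u0,v0=((372,245) if n=='top0' else (385,292)); p=W[v0,u0]; print(n,'knob px',p)
    near=np.hypot(X-p[0],Y-p[1])<.14
    pl=near&(Z>.025)&(Z<.05); q=W[pl]; k,_,=cv2.findContours(pl.astype(np.uint8),0,1)
    print('plate',pl.sum(),q.mean(0),np.median(q[:,2]), (q.min(0)+q.max(0))/2,np.ptp(q,axis=0))
    kn=near&(Z>.08)&(im.sum(-1)<200);q=W[kn];print('knob',kn.sum(),q.mean(0),q.min(0),q.max(0))
    co=near&(Z>.055)&(Z<.075)&(im.sum(-1)>200);q=W[co];print('collar',len(q),q.mean(0) if len(q) else '',q.min(0),q.max(0))
    # tank
    u0,v0=((245,230) if n=='top0' else (291,185)); p=W[v0,u0]; print('tank in',p)
    near=np.hypot(X-p[0],Y-p[1])<.13
    rim=near&(Z>.142)&(Z<.158); q=W[rim]; print('rim',len(q),(q.min(0)+q.max(0))/2,np.ptp(q,axis=0),fitc(q[:,:2]),np.median(q[:,2]))
    r=np.hypot(*(q[:,:2]-fitc(q[:,:2])[0]).T);print(np.percentile(r,[2,50,98]))
    led=near&(Z>.1)&(Z<.12);q=W[led];print('ledge',len(q),q.mean(0),fitc(q[:,:2]))
# bystander heights map
c=load('top0');W=pts(c)
for nm,(u,v) in dict(airlock=(314,262),bung=(319,215),bottle=(150,219),glass=(152,266),jar=(482,224),pump=(328,180),purple1=(222,306),red1=(282,299)).items():
    print(nm,W[v,u].round(3))
im=c['pixels'];a=cv2.resize(im[160:360,180:430],(750,600),interpolation=2);cv2.imwrite('pics/crop0.png',a[:,:,::-1])
E
```

```text
top0 knob px [ 0.54859634 -0.17216302  0.08901869]
plate 2783 [ 0.55348386 -0.17514356  0.03941402] 0.039367829935756805 [ 0.55613804 -0.17680499  0.03748281] [0.19476059 0.19361088 0.02460598]
knob 41 [ 0.55267833 -0.17424047  0.09310211] [ 0.54168829 -0.18688676  0.08005206] [ 0.56549788 -0.16245982  0.10094283]
collar 72 [ 0.55369116 -0.17598614  0.06294762] [ 0.53008963 -0.20014213  0.05596212] [ 0.57892885 -0.15088378  0.0704554 ]
tank in [0.59798191 0.22705519 0.02004414]
rim 373 [0.5768317  0.21873788 0.15005985] [0.17228693 0.17482135 0.01579445] (array([0.57637952, 0.21793287]), np.float64(0.08421933696543087)) 0.15058422055292936
[0.08115465 0.08411194 0.08754452]
ledge 1037 [0.58166321 0.22135027 0.1115623 ] (array([0.57611625, 0.21766466]), np.float64(0.0812806995589955))
side0 knob px [ 0.54455438 -0.18824736  0.08412073]
plate 3740 [ 0.54677129 -0.18765801  0.03853052] 0.03869749192762148 [ 0.55430895 -0.1814984   0.03743322] [0.19574528 0.19512689 0.02483564]
knob 85 [ 0.54949152 -0.18436016  0.09093753] [ 0.53775091 -0.19558281  0.080125  ] [ 0.5662596  -0.16855565  0.09730564]
collar 103 [ 0.54630852 -0.18622376  0.06088   ] [ 0.52869347 -0.20607668  0.05503554] [ 0.57790668 -0.15678662  0.06737162]
tank in [0.63075857 0.27895892 0.05784196]
rim 243 [0.58463592 0.27441486 0.1484745 ] [0.16096399 0.24806308 0.01287272] (array([0.57987247, 0.21991942]), np.float64(0.07970696558662027)) 0.14764263299319663
[0.07136767 0.07879968 0.08689678]
ledge 514 [0.60816486 0.25519219 0.11149467] (array([0.58222067, 0.22230231]), np.float64(0.0704304675023265))
airlock [0.488 0.003 0.109]
bung [ 0.65  -0.008  0.037]
bottle [0.562 0.435 0.302]
glass [0.46  0.477 0.131]
jar [ 0.593 -0.463  0.224]
pump [ 0.766 -0.034  0.04 ]
purple1 [0.351 0.274 0.085]
red1 [0.376 0.095 0.099]
```

View pics/crop0.png

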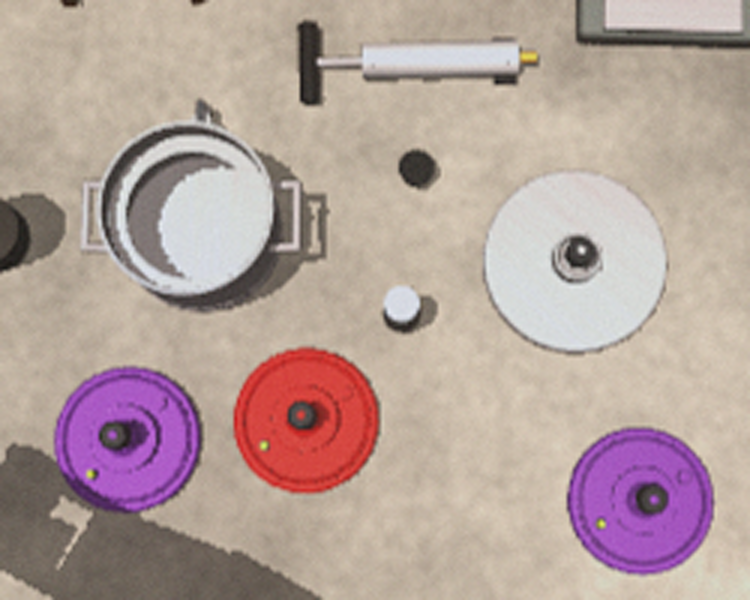

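The crop shows the steel cover at crop (576,262) with a black knob inside a collar at (577,255). That is the pair I want. The purple and red lids are bare. I'll move over it now: lid about (0.554,-0.178), tank about (0.576,0.218).

```bash
python3 -m creep '{"translation":[[15,-33,0],[31,-67,0],[47,-101,0],[62,-134,0],[78,-168,0]],"yaw":[0,0,0,0,0],"gripper":[0,0,0,0,0]}'
python3 -m creep '{"translation":[[15,-33,0],[31,-67,0],[47,-101,0],[62,-134,0],[78,-168,0]],"yaw":[0,0,0,0,0],"gripper":[0,0,0,0,0]}'
```

```text
time_s: 0.52
ee_pos: [0.3206, 0.3238, 0.2237]
eef_rot: [-3.14, -0.0, 2.685]
force: [0.8, -0.1, 0.1]
grip_width: 0.0943
time_s: 0.93
ee_pos: [0.3988, 0.1541, 0.2237]
eef_rot: [-3.14, -0.0, 2.685]
force: [1.0, 0.5, -0.3]
grip_width: 0.0941
```

Run:
```python
from meas import *
# side-view tank rim: ray-cast rim outline onto z=0.15 plane from depth-selected points, drop handles by radius
for n in('top0','side0'):
    c=load(n);W=pts(c);X,Y,Z=W[...,0],W[...,1],W[...,2]
    q=W[(np.hypot(X-.577,Y-.219)<.094)&(np.hypot(X-.577,Y-.219)>.076)&(Z>.14)&(Z<.16)]
    a=np.arctan2(q[:,1]-.219,q[:,0]-.577); print(n,len(q),fitc(q[:,:2]),np.histogram(a,8)[0], np.median(q[:,2]))
    q=W[(np.hypot(X-.555,Y+.179)<.105)&(Z>.032)&(Z<.045)]; h=cv2.convexHull(q[:,:2].astype(np.float32))[:,0].astype(float); print(' plate',fitc(h))
```

```text
top0 386 (array([0.57634259, 0.21790482]), np.float64(0.08418218514210406)) [47 44 40 48 60 57 49 41] 0.15049631176967865
 plate (array([ 0.55528267, -0.17589013]), np.float64(0.09656361474467252))
side0 460 (array([0.57627023, 0.21304503]), np.float64(0.08442058059327225)) [73 83 50 49 71 49 47 38] 0.14730102070002543
 plate (array([ 0.55392542, -0.18136002]), np.float64(0.0975551253548877))
```

Both views give the same lid-to-tank offset (about +21, +394 mm). The two cameras disagree by 5 mm in y, so I'll average them.

```bash
python3 -m creep '{"translation":[[15,-33,0],[31,-67,0],[47,-101,0],[62,-134,0],[78,-167,0]],"yaw":[0,0,0,0,0],"gripper":[0,0,0,0,0]}'
python3 -m creep '{"translation":[[16,-35,0],[32,-70,0],[50,-110,0],[70,-150,0],[77,-166,0]],"yaw":[0,0,0,0,0],"gripper":[0,0,0,0,0]}'
python3 -m creep '{"translation":[[0,0,-10],[0,0,-20],[0,0,-20],[0,0,-20]],"yaw":[0,0,0,0],"gripper":[0,0,0,0]}'
python3 - <<'E'
from h import *
a=[snap(n,n+'1') for n in('top','side')]
X=ctrl.get_obs()['ee_pos'];print(X)
b=[]
for c in a:
    u,v=[int(t) for t in proj(c,[.554,-.1785,.09])]; i=c['pixels'][v-65:v+65,u-65:u+65]; b.append(cv2.resize(i,(390,390),interpolation=2))
cv2.imwrite('pics/c1.png',np.hstack(b)[:,:,::-1])
E
```

```text
time_s: 1.35
ee_pos: [0.477, -0.0148, 0.2236]
eef_rot: [-3.14, -0.0, 2.685]
force: [-0.9, 1.2, -0.2]
grip_width: 0.0939
time_s: 1.77
ee_pos: [0.5547, -0.1844, 0.2228]
eef_rot: [-3.14, -0.001, 2.683]
force: [-0.5, 0.5, 0.2]
grip_width: 0.0938
time_s: 2.1
ee_pos: [0.5541, -0.1832, 0.2021]
eef_rot: [-3.14, -0.003, 2.684]
force: [-0.1, 0.3, 0.0]
grip_width: 0.094
[ 0.55471804 -0.1833527   0.2033844 ]
```

View pics/c1.png

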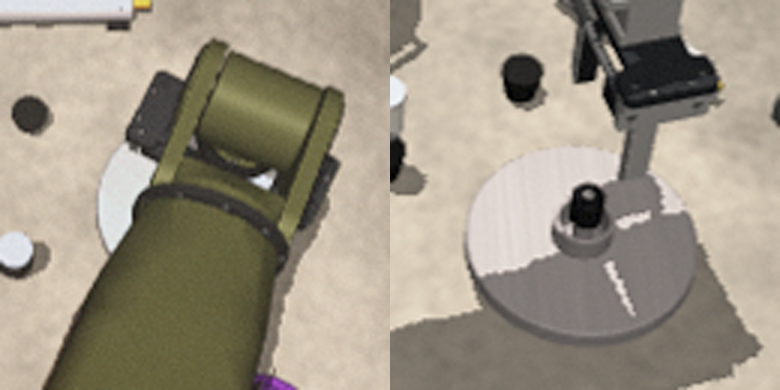

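The picture shows the fingers straddling the knob axis. In the right half, the near finger is at (638,150), the far finger at (585,60) and the knob at (586,205). Descending 114 mm puts the tips about 7 mm above the collar's top, and then I close.

```bash
python3 -m creep '{"translation":[[0,4,-25],[0,4,-50],[0,4,-75],[0,4,-100],[0,4,-113]],"yaw":[0,0,0,0,0],"gripper":[0,0,0,0,0]}'
python3 -m creep '{"translation":[[0,0,-1],[0,0,-1],[0,0,-1],[0,0,-1],[0,0,-1]],"yaw":[0,0,0,0,0],"gripper":[0,0,120,160,255]}' 45
python3 -m creep '{"translation":[[0,0,0],[0,0,0],[0,0,0],[0,0,0],[0,0,0]],"yaw":[0,0,0,0,0],"gripper":[255,255,255,255,255]}'
python3 -m creep '{"translation":[[0,0,0],[0,0,0],[0,0,0],[0,0,0],[0,0,0]],"yaw":[0,0,0,0,0],"gripper":[255,255,255,255,255]}'
```

```text
time_s: 2.62
ee_pos: [0.5539, -0.1782, 0.0883]
eef_rot: [-3.14, -0.003, 2.686]
force: [-0.3, -0.6, -0.4]
grip_width: 0.0943
time_s: 3.03
ee_pos: [0.5544, -0.1784, 0.0886]
eef_rot: [-3.14, -0.001, 2.686]
force: [-0.1, -0.3, -0.9]
grip_width: 0.0774
time_s: 3.45
ee_pos: [0.5544, -0.1784, 0.0887]
eef_rot: [-3.14, -0.001, 2.686]
force: [0.0, -0.9, -0.8]
grip_width: 0.0443
time_s: 3.87
ee_pos: [0.5544, -0.1784, 0.0886]
eef_rot: [-3.14, -0.001, 2.686]
force: [-0.2, -0.4, -1.0]
grip_width: 0.0266
```

```bash
python3 -m creep '{"translation":[[0,0,0],[0,0,0],[0,0,5],[0,0,12],[0,0,20]],"yaw":[0,0,0,0,0],"gripper":[255,255,255,255,255]}'
python3 -m creep '{"translation":[[0,0,12],[0,0,28],[0,0,50],[0,0,72],[0,0,90]],"yaw":[0,0,0,0,0],"gripper":[255,255,255,255,255]}'
python3 -m creep '{"translation":[[0,0,15],[0,0,30],[0,0,45],[0,0,55],[0,0,60]],"yaw":[0,0,0,0,0],"gripper":[255,255,255,255,255]}'
python3 - <<'E'
from meas import *
print(ctrl.get_obs()['ee_pos'])
for n in('top2','side2'):
    c=snap(n[:-1],n)
c=load('side2');cv2.imwrite('pics/c2.png',cv2.resize(c['pixels'][100:380,200:520],(640,560))[:,:,::-1])
E
```

```text
time_s: 4.28
ee_pos: [0.554, -0.1782, 0.1087]
eef_rot: [-3.14, -0.002, 2.686]
force: [-0.6, 0.7, -6.5]
grip_width: 0.0272
time_s: 4.7
ee_pos: [0.554, -0.1782, 0.2009]
eef_rot: [-3.14, -0.001, 2.686]
force: [0.6, -0.7, -6.7]
grip_width: 0.0271
time_s: 5.12
ee_pos: [0.5542, -0.1782, 0.2627]
eef_rot: [-3.14, 0.001, 2.686]
force: [-0.3, -0.5, -7.0]
grip_width: 0.0272
[ 0.55418799 -0.17824795  0.26272117]
```

View pics/c2.png

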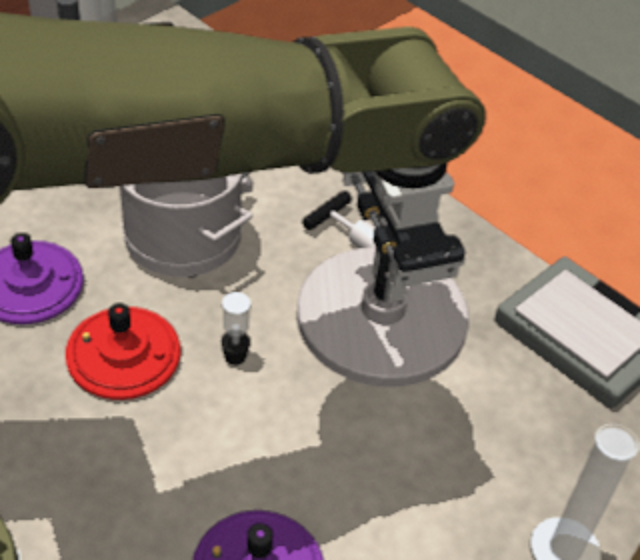

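The pair is held level: cover at crop (383,312), force about -7 N, opening 27 mm. I'll carry it to the tank.

```bash
python3 - <<'E'
from meas import *
for n in('top2','side2'):
    c=load(n);W=pts(c);X,Y,Z=W[...,0],W[...,1],W[...,2]
    q=W[(np.hypot(X-.554,Y+.178)<.11)&(Z>.204)&(Z<.222)&(c['pixels'].astype(int).ptp(-1)<30 if hasattr(np.ndarray,'ptp') else True)]
    h=cv2.convexHull(q[:,:2].astype(np.float32))[:,0].astype(float); print(n,len(q),fitc(h),np.linalg.lstsq(np.c_[q[:,:2],np.ones(len(q))],q[:,2],rcond=None)[0], np.median(q[:,2]))
E
python3 -m creep '{"translation":[[0,6,4],[1,18,8],[2,36,12],[3,58,15],[4,82,16]],"yaw":[0,0,0,0,0],"gripper":[255,255,255,255,255]}'
python3 -m creep '{"translation":[[1,25,0],[3,50,0],[4,75,0],[5,100,0],[7,125,0]],"yaw":[0,0,0,0,0],"gripper":[255,255,255,255,255]}'
python3 -m creep '{"translation":[[1,25,0],[3,50,0],[4,75,0],[5,97,0],[6,115,0]],"yaw":[0,0,0,0,0],"gripper":[255,255,255,255,255]}'
```

```text
time_s: 5.63
ee_pos: [0.558, -0.0947, 0.2778]
eef_rot: [-3.14, -0.0, 2.685]
force: [1.3, 0.2, -6.6]
grip_width: 0.0268
time_s: 6.05
ee_pos: [0.5645, 0.0326, 0.2776]
eef_rot: [-3.14, -0.001, 2.686]
force: [0.6, 0.0, -6.7]
grip_width: 0.0271
time_s: 6.47
ee_pos: [0.5698, 0.1503, 0.2774]
eef_rot: [-3.14, -0.002, 2.687]
force: [0.1, 0.0, -6.3]
grip_width: 0.0269Traceback (most recent call last):
  File "<stdin>", line 4, in <module>
AttributeError: `ptp` was removed from the ndarray class in NumPy 2.0. Use np.ptp(arr, ...) instead.
```

```bash
python3 -m creep '{"translation":[[2,18,0],[4,38,0],[5,54,0],[6,63,0],[6,66,0]],"yaw":[0,0,0,0,0],"gripper":[255,255,255,255,255]}'
python3 -m creep '{"translation":[[0,0,0],[0,0,0],[0,0,0]],"yaw":[0,0,0],"gripper":[255,255,255]}'
python3 - <<'E'
from meas import *
ee=ctrl.get_obs()['ee_pos'];print(ee)
for n in('top3','side3'): snap(n[:-1],n)
def hull(n,x,y,r,z0,z1):
    c=load(n);W=pts(c);X,Y,Z=W[...,0],W[...,1],W[...,2]
    q=W[(np.hypot(X-x,Y-y)<r)&(Z>z0)&(Z<z1)&(c['pixels'].astype(int).min(-1)>70)]
    h=cv2.convexHull(q[:,:2].astype(np.float32))[:,0].astype(float); A=np.c_[q[:,:2],np.ones(len(q))]
    print(n,len(q),fitc(h),np.linalg.lstsq(A,q[:,2],rcond=None)[0],np.median(q[:,2]))
hull('side2',.554,-.182,.108,.204,.222); hull('side3',.5757,.212,.108,.219,.237); hull('top3',.5757,.218,.108,.219,.237)
c=load('side3');W=pts(c);X,Y,Z=W[...,0],W[...,1],W[...,2]
r=np.hypot(X-.5765,Y-.2130);q=W[(r<.092)&(r>.07)&(Z>.143)&(Z<.153)]
print(len(q),fitc(q[:,:2]) if len(q)>5 else '')
cv2.imwrite('pics/c3.png',cv2.resize(c['pixels'][80:300,160:420],(780,600)) [:,:,::-1])
E
```

```text
time_s: 6.88
ee_pos: [0.5754, 0.2179, 0.277]
eef_rot: [-3.14, -0.002, 2.689]
force: [0.3, -0.1, -6.1]
grip_width: 0.0267
time_s: 7.13
ee_pos: [0.5755, 0.2172, 0.277]
eef_rot: [-3.139, -0.002, 2.688]
force: [0.2, -0.5, -6.9]
grip_width: 0.027
[0.57548291 0.21719086 0.2770079 ]
side2 3679 (array([ 0.55355249, -0.18092234]), np.float64(0.09732640691668283)) [0.00666245 0.0021506  0.20958253] 0.2128399522539783
side3 2491 (array([0.57494807, 0.21386645]), np.float64(0.09762652787447333)) [0.00229208 0.00405175 0.22474634] 0.22691132562058292
top3 780 (array([0.57697833, 0.21554032]), np.float64(0.0935749903307332)) [-0.00162419  0.00150289  0.22871087] 0.22793194858981658
217 (array([0.57564856, 0.21163517]), np.float64(0.08351637471980679))
```

View pics/c3.png

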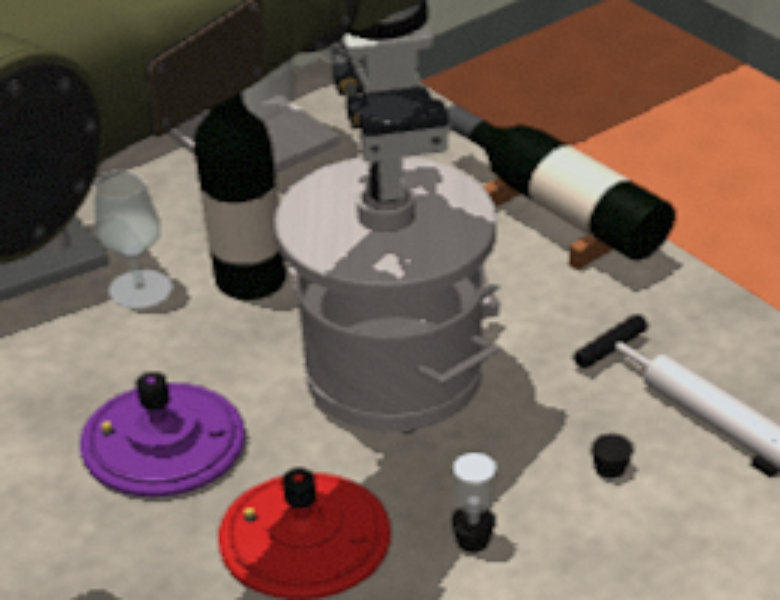

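The side view shows the pair level and nearly concentric above the tank: cover at (386,218), tank mouth at (390,290) in the crop. A correction of about (+0.6,-1.4) mm is needed. I'll lower in stages while watching the force.

```bash
python3 -m creep '{"translation":[[0.5,-1.5,-6],[0.5,-1.5,-14],[0.5,-1.5,-22],[0.5,-1.5,-29],[0.5,-1.5,-33]],"yaw":[0,0,0,0,0],"gripper":[255,255,255,255,255]}'
python3 -m creep '{"translation":[[0,0,-5],[0,0,-10],[0,0,-15],[0,0,-19],[0,0,-22]],"yaw":[0,0,0,0,0],"gripper":[255,255,255,255,255]}'
python3 -m creep '{"translation":[[0,0,-4],[0,0,-8],[0,0,-12],[0,0,-14],[0,0,-15]],"yaw":[0,0,0,0,0],"gripper":[255,255,255,255,255]}'
```

```text
time_s: 7.65
ee_pos: [0.5757, 0.2156, 0.2424]
eef_rot: [-3.138, -0.003, 2.688]
force: [0.5, 0.3, -5.9]
grip_width: 0.0266
time_s: 8.07
ee_pos: [0.5756, 0.2155, 0.2198]
eef_rot: [-3.138, -0.004, 2.688]
force: [0.4, -0.0, -6.4]
grip_width: 0.0269
time_s: 8.48
ee_pos: [0.5756, 0.2155, 0.2044]
eef_rot: [-3.138, -0.004, 2.688]
force: [-1.0, -0.2, -6.2]
grip_width: 0.0268
```

```bash
python3 -m creep '{"translation":[[0,0,-1],[0,0,-2],[0,0,-2.5],[0,0,-2.5]],"yaw":[0,0,0,0],"gripper":[255,255,255,255]}'
python3 -m creep '{"translation":[[0,0,-0.5],[0,0,-1],[0,0,-1.5],[0,0,-1.5]],"yaw":[0,0,0,0],"gripper":[255,255,255,255]}'
python3 -m creep '{"translation":[[0,0,-0.5],[0,0,-1],[0,0,-1]],"yaw":[0,0,0],"gripper":[255,255,255]}'
```

```text
time_s: 8.82
ee_pos: [0.5757, 0.2156, 0.2023]
eef_rot: [-3.138, -0.003, 2.688]
force: [0.9, 0.3, -5.1]
grip_width: 0.0271
time_s: 9.15
ee_pos: [0.5757, 0.2156, 0.2008]
eef_rot: [-3.138, -0.003, 2.688]
force: [0.3, -0.6, -3.9]
grip_width: 0.0271
time_s: 9.4
ee_pos: [0.5757, 0.2156, 0.1998]
eef_rot: [-3.138, -0.004, 2.688]
force: [-0.6, -0.1, -3.0]
grip_width: 0.027
```

The cover's weight has come off. I'll continue to the ledge in 0.7 mm steps.

```bash
python3 -m creep '{"translation":[[0,0,-0.7],[0,0,-0.7],[0,0,-0.7]],"yaw":[0,0,0],"gripper":[255,255,255]}'
python3 -m creep '{"translation":[[0,0,-0.7],[0,0,-0.7],[0,0,-0.7]],"yaw":[0,0,0],"gripper":[255,255,255]}'
```

```text
time_s: 9.65
ee_pos: [0.5757, 0.2156, 0.1996]
eef_rot: [-3.139, -0.003, 2.688]
force: [-3.2, -2.0, 3.9]
grip_width: 0.0267
time_s: 9.9
ee_pos: [0.5757, 0.2155, 0.1996]
eef_rot: [-3.139, -0.003, 2.688]
force: [-5.1, -1.4, 5.0]
grip_width: 0.0269
```

Contact came at z = 0.1996, and a seated lid should give 0.1995. Releasing, then a look.

```bash
python3 -m creep '{"translation":[[0,0,0],[0,0,0.3],[0,0,0.3],[0,0,0.3],[0,0,0.3]],"yaw":[0,0,0,0,0],"gripper":[255,255,160,120,60]}'
python3 -m creep '{"translation":[[0,0,0],[0,0,0],[0,0,0],[0,0,0],[0,0,0]],"yaw":[0,0,0,0,0],"gripper":[0,0,0,0,0]}'
python3 -m creep '{"translation":[[0,0,0],[0,0,0],[0,0,0],[0,0,0],[0,0,0]],"yaw":[0,0,0,0,0],"gripper":[0,0,0,0,0]}'
python3 -m creep '{"translation":[[0,0,10],[0,0,30],[0,0,60],[0,0,80],[0,0,85]],"yaw":[0,0,0,0,0],"gripper":[0,0,0,0,0]}'
python3 - <<'E'
from meas import *
for n in('top4','side4'): snap(n[:-1],n)
c=load('side4');W=pts(c);X,Y,Z=W[...,0],W[...,1],W[...,2];im=c['pixels'].astype(int)
q=W[(np.hypot(X-.576,Y-.2125)<.11)&(Z>.143)&(Z<.162)&(im.min(-1)>70)]
h=cv2.convexHull(q[:,:2].astype(np.float32))[:,0].astype(float); A=np.c_[q[:,:2],np.ones(len(q))]
print(len(q),fitc(h),np.linalg.lstsq(A,q[:,2],rcond=None)[0],np.median(q[:,2]))
k=W[(np.hypot(X-.576,Y-.2125)<.03)&(Z>.18)&(Z<.215)&(im.sum(-1)<200)];print('knob',len(k),k.min(0),k.max(0))
k=W[(np.hypot(X-.576,Y-.2125)<.03)&(Z>.168)&(Z<.182)&(im.min(-1)>80)];print('collar',len(k),k.min(0),k.max(0))
cv2.imwrite('pics/c4.png',cv2.resize(c['pixels'][80:260,200:400],(800,600),interpolation=2)[:,:,::-1])
E
```

```text
time_s: 10.32
ee_pos: [0.5758, 0.2156, 0.1999]
eef_rot: [-3.139, -0.002, 2.688]
force: [0.1, -0.1, -0.2]
grip_width: 0.0436
time_s: 10.73
ee_pos: [0.5759, 0.2156, 0.2]
eef_rot: [-3.139, -0.002, 2.688]
force: [0.2, 0.1, -0.9]
grip_width: 0.0771
time_s: 11.15
ee_pos: [0.5759, 0.2156, 0.2]
eef_rot: [-3.139, -0.002, 2.688]
force: [-0.3, 0.4, -0.5]
grip_width: 0.0942
time_s: 11.57
ee_pos: [0.5766, 0.2158, 0.2897]
eef_rot: [3.14, 0.002, 2.688]
force: [-0.2, -0.4, 0.2]
grip_width: 0.0939
2483 (array([0.57621831, 0.21224111]), np.float64(0.0981684567086209)) [0.00359002 0.00472018 0.14932345] 0.15244621313245654
knob 105 [0.561754   0.19599398 0.18014675] [0.58948253 0.22195853 0.20836303]
collar 74 [0.55083493 0.1888597  0.16854745] [0.60014708 0.23566875 0.1806985 ]
```

View pics/c4.png

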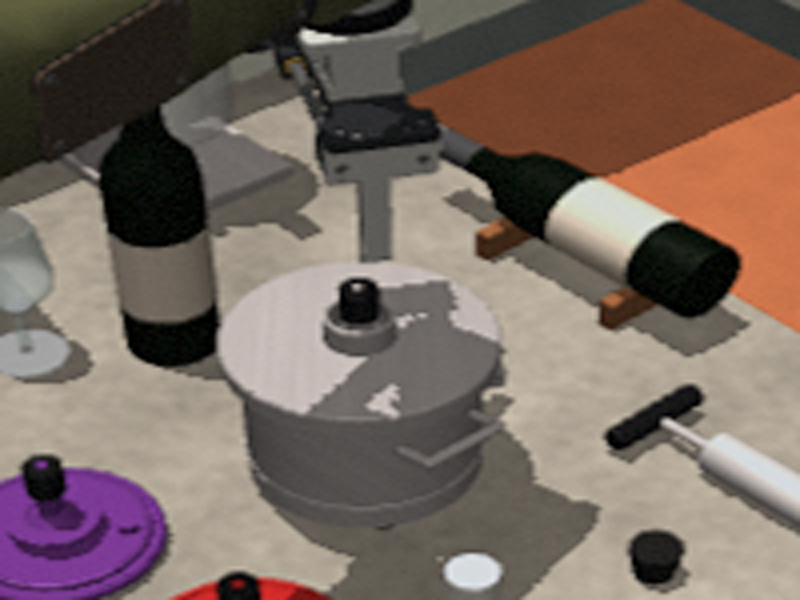

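The cover sits level on the tank rim (crop ellipse around (358,340)), with the knob upright in the collar at (358,300). Next I grip the collar at TCP z ≈ 0.175, which keeps the tips 3 mm above the plate.

```bash
python3 -m creep '{"translation":[[-0.5,-0.3,-10],[-0.5,-0.3,-35],[-0.5,-0.3,-60],[-0.5,-0.3,-75],[-0.5,-0.3,-80]],"yaw":[0,0,0,0,0],"gripper":[0,0,0,0,0]}'
python3 -m creep '{"translation":[[0,0,-10],[0,0,-20],[0,0,-25],[0,0,-25]],"yaw":[0,0,0,0],"gripper":[0,0,0,0]}'
```

```text
time_s: 12.08
ee_pos: [0.5739, 0.2148, 0.2009]
eef_rot: [-3.136, -0.006, 2.688]
force: [-0.2, -0.4, -0.0]
grip_width: 0.0938
time_s: 12.42
ee_pos: [0.5736, 0.2147, 0.1746]
eef_rot: [-3.135, -0.007, 2.688]
force: [0.4, 0.1, 0.7]
grip_width: 0.0938
```

```bash
python3 -m creep '{"translation":[[1,0.3,0],[2.3,0.7,0],[2.3,0.7,0],[2.3,0.7,0]],"yaw":[0,0,0,0],"gripper":[0,0,0,0]}'
python3 -m creep '{"translation":[[0,0,0],[0,0,0],[0,0,0],[0,0,0],[0,0,0]],"yaw":[0,0,0,0,0],"gripper":[100,110,120,120,255]}' 40
python3 -m creep '{"translation":[[0,0,0],[0,0,0],[0,0,0],[0,0,0],[0,0,0]],"yaw":[0,0,0,0,0],"gripper":[255,255,255,255,255]}'
python3 -m creep '{"translation":[[0,0,0],[0,0,0],[0,0,0],[0,0,0],[0,0,0]],"yaw":[0,0,0,0,0],"gripper":[255,255,255,255,255]}'
```

```text
time_s: 12.75
ee_pos: [0.5761, 0.2155, 0.1751]
eef_rot: [-3.135, -0.007, 2.688]
force: [0.3, 1.0, -0.4]
grip_width: 0.0941
time_s: 13.17
ee_pos: [0.5761, 0.2155, 0.1752]
eef_rot: [-3.135, -0.006, 2.688]
force: [-0.5, 0.3, 0.9]
grip_width: 0.0643
time_s: 13.58
ee_pos: [0.5761, 0.2155, 0.1751]
eef_rot: [-3.135, -0.007, 2.688]
force: [-1.1, -1.0, 0.2]
grip_width: 0.05
time_s: 14.0
ee_pos: [0.5761, 0.2155, 0.1752]
eef_rot: [-3.135, -0.007, 2.688]
force: [-0.0, -0.2, 0.2]
grip_width: 0.0499
```

The collar is held at an opening of 50.0 mm. Lifting slowly, straight up, by about 114 mm.

```bash
python3 -m creep '{"translation":[[0,0,1],[0,0,3],[0,0,6],[0,0,9],[0,0,12]],"yaw":[0,0,0,0,0],"gripper":[255,255,255,255,255]}'
python3 -m creep '{"translation":[[0,0,5],[0,0,10],[0,0,16],[0,0,22],[0,0,28]],"yaw":[0,0,0,0,0],"gripper":[255,255,255,255,255]}'
python3 -m creep '{"translation":[[0,0,7],[0,0,14],[0,0,21],[0,0,28],[0,0,34]],"yaw":[0,0,0,0,0],"gripper":[255,255,255,255,255]}'
python3 -m creep '{"translation":[[0,0,7],[0,0,14],[0,0,21],[0,0,28],[0,0,32]],"yaw":[0,0,0,0,0],"gripper":[255,255,255,255,255]}'
```

```text
time_s: 14.42
ee_pos: [0.5761, 0.2155, 0.1875]
eef_rot: [-3.135, -0.007, 2.688]
force: [-1.2, -0.3, -3.4]
grip_width: 0.0502
time_s: 14.83
ee_pos: [0.5762, 0.2155, 0.2163]
eef_rot: [-3.136, -0.006, 2.688]
force: [-0.6, -0.4, -3.1]
grip_width: 0.0501
time_s: 15.25
ee_pos: [0.5762, 0.2155, 0.2512]
eef_rot: [-3.136, -0.006, 2.688]
force: [-0.0, 0.3, -3.3]
grip_width: 0.0497
time_s: 15.67
ee_pos: [0.5764, 0.2156, 0.2844]
eef_rot: [-3.136, -0.005, 2.688]
force: [-0.2, -0.5, -2.5]
grip_width: 0.0497
```

```bash
python3 -m creep '{"translation":[[0,0,2],[0,0,4],[0,0,5],[0,0,5],[0,0,5]],"yaw":[0,0,0,0,0],"gripper":[255,255,255,255,255]}'
python3 - <<'E'
from meas import *
for n in('top5','side5'): snap(n[:-1],n)
c=load('side5');W=pts(c);X,Y,Z=W[...,0],W[...,1],W[...,2];im=c['pixels'].astype(int)
q=W[(np.hypot(X-.576,Y-.2125)<.11)&(Z>.25)&(Z<.28)&(im.min(-1)>70)]
h=cv2.convexHull(q[:,:2].astype(np.float32))[:,0].astype(float); A=np.c_[q[:,:2],np.ones(len(q))]
print('cover',len(q),fitc(h),np.linalg.lstsq(A,q[:,2],rcond=None)[0],np.median(q[:,2]))
r=np.hypot(X-.5763,Y-.213)
q=W[(r<.09)&(r>.075)&(Z>.143)&(Z<.155)];print('rim',len(q),fitc(q[:,:2]),np.median(q[:,2]))
q=W[(r<.075)&(Z>.105)&(Z<.135)];A=np.c_[q[:,:2],np.ones(len(q))]
print('lid',len(q),np.linalg.lstsq(A,q[:,2],rcond=None)[0],np.median(q[:,2]),np.percentile(q[:,2],[5,95]))
k=W[(r<.035)&(Z>.14)&(Z<.215)];print('knob',len(k),k.min(0) if len(k) else '',k.max(0) if len(k) else '')
a=load('side0')['pixels'].astype(int);d=np.abs(a-im).sum(-1)>120;cv2.imwrite('pics/c5.png',cv2.resize(c['pixels'][40:280,160:480],(800,600),interpolation=2)[:,:,::-1])
E
```

```text
time_s: 16.08
ee_pos: [0.5763, 0.2156, 0.2891]
eef_rot: [-3.136, -0.006, 2.688]
force: [0.2, -0.2, -3.4]
grip_width: 0.05
cover 2600 (array([0.57475646, 0.2113835 ]), np.float64(0.09716395123669448)) [0.02000858 0.01769943 0.25094716] 0.2661877217142252
rim 274 (array([0.576028  , 0.21240272]), np.float64(0.08418521455002854)) 0.14810787711281212
lid 831 [-0.00261763 -0.00700858  0.13186949] 0.12897921558441086 [0.12525655 0.13275266]
knob 302 [0.54273535 0.1782893  0.14044399] [0.61075638 0.24404201 0.1722549 ]
```

View pics/c5.png

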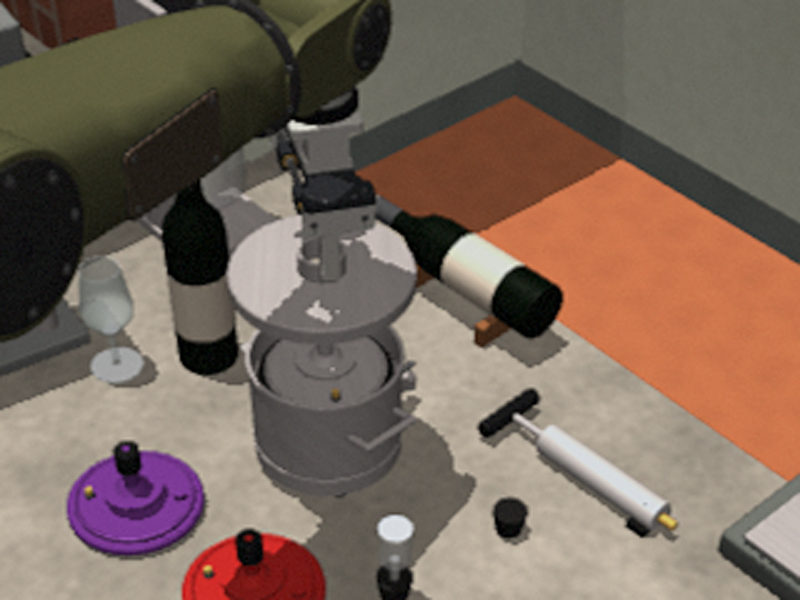

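The inner lid stays level in the tank (crop (320,370)). The cover is held over it at (322,275) and the bystanders are in place. Handing in.

```bash
python3 -c "
from station import ctrl
print(ctrl.hand_in()); print(ctrl.get_obs()['ee_pos'])"
```

```text
the job is handed in; nothing more can be done
None
the job is handed in; nothing more can be done
```

I lowered the nested pair into the tank by the knob, then released it. I then took the dust cover by its collar and lifted it straight up. The job was handed in at about 16 s with the cover still held over the tank.

**Last checks:**
- **Seating:** the lid touched the ledge at TCP z = 0.1996, against 0.1995 expected. After the lift the inner lid's slope in the depth image was within about 0.4°, with the lid still in its seat.
- **Cover:** it was lifted 114 mm, so its lower edge is about 10 cm above the rim. The wrist carried about 3.4 N and the opening was 50 mm, so only the cover is held.
- **Tank and bystanders:** the tank rim centre is within about 1 mm of where it started. In the last side view the bystanders in the crop looked in place; I did not measure them or look at the jar and spanner.

**What disagreed:**
- The depth fit gave the held cover a tilt of about 1.5°, against about 0.3° when it rested on the rim. The tool itself reads only about 0.5° off vertical. I did not correct this, because moves cannot change tilt.
- The two cameras differed by about 5 mm in y, so I averaged them and relied on positions measured within one camera.

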